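# Clamp the glued trophy plinth in the ratchet press and hold it

## Robot

A 6-joint arm with a two-finger parallel gripper is mounted at the origin on the work surface. World frame = base frame: x ahead of the robot, y to its left, z up, the work surface at z = 0. Lengths are in mm, angles in rad, forces in N, time in s.
With the tool pointing down it reaches from about 275 to 1000 mm from the base axis. Payload 8.4 kg.
Tool frame: the origin (TCP) lies midway between the tips of the shut fingers; the grasp point (between the pads) lies 19 mm behind it; x points along the fingers, z is the direction in which the jaws open and shut, and the axes are right-handed (so a half turn about x gives the same grasp; the last joint's range is limited). The gripper opens to 85 mm and grips with 20 to 120 N. Pads are 22 mm wide; open, the fingers measure 114 mm over their backs; the gripper's body (76 mm by 85 mm) begins 54 mm behind the grasp point. The pads swing forward as they close: fully open they stand 13 mm farther back than shut.
Start: joints at [-1.332, 0.353, 1.633, -0, 1.155, -0.002], TCP at [149.048, -606.97, 231.281] pointing down, gripper open.
Joint ranges: [-2.63, 2.63], [-0.92, 2.1], [0.06, 2.66], [-1.3, 4.44], [0, 2.69], [-3.02, 3.02]. Speed limits (rad/s): [2.22, 2.22, 2.79, 3.14, 3.14, 3.14].

## Interface

Orientations are given as a unit quaternion [w, x, y, z].
In Python, from plant import readout, snapshot, get_calibration, robot gives the robot as it stands. The module is installed in compiled form; this text tells all that it offers.
- The arm moves only by the tool move_arm, never from a script. Its argument "rows" is a list of rows, each an object with "linear": the shift along the world's x, y, z in cm, a list of three; "roll": the turn about the world's z in rad; "fingers": the closure in counts, from 0 (fully open) to 255 (shut). A call has 1 to 20 rows; each row shifts and turns the commanded pose from where the row before left it; what a row does not reach is not made up. A row lasts 1/12 s, in which the tool goes at most 41.7 mm and 7.16 degrees, less where a joint would pass 70% of its speed; a pose out of reach is approached as far as the arm can. A call with a gripper value outside its range is refused whole. The fingers move at their own pace and stop on an object; "newtons" is the grip in N (left out, the last holds). Time passes only in rows, so rows that do not move let the fingers close. It gives the time, the measured TCP pose, the force and the opening at its end, in the units of the state.
- readout.observe(): the state, without advancing time (a new reading comes with each control period).
- snapshot(name): name is "side" or "top"; returns the picture (420x560x3 uint8, red, green, blue); there is no depth.
- get_calibration(name): a dict with "intrinsics" (3x3 intrinsics, pixels), "R" (3x3) and "t" (3): a world point X has camera coordinates R X + t. Camera axes: x right, y down, z forward; pixel columns grow to the right and rows downward; lengths in mm; the calibration is good to about 2 mm. A picture is of the moment at which its call begins. get_calibration takes no time and is no camera call.
- robot.sign_off(): hands the job in, once; it reports no verdict.
The state is a dict: "clock": time; "qpos": joint angles; "qd": joint speeds; "joint_torque": joint torques, N m; "position": TCP position; "orientation": TCP orientation; "contact_force": force on the tool from outside, world axes, zero at the start; "ft_torque": the same for the moment, N m; "grip_width": opening from 0.0 (shut) to 1.0 (fully open).
Only numpy, scipy, OpenCV 4.12 (cv2) and the standard library are available. Lean on these libraries where they do the work, as an engineer would, in place of code of your own. Each camera call takes 0.05 s, during which the arm holds its last target. There are 200 camera calls.

## Task

Work the ratchet press on the table by its trigger alone, pumping it until the rubber pad meets the freshly glued plinth, has it tight against the fixed jaw and is itself pressed in about half of its 16 mm spring travel. Never drive the pad (nearly) fully home, which would crush the joint; do not push the bar, the pad or the plinth by hand, and leave the cup, the glue bottle and the offcut alone. Finish while holding the trigger squeezed there, because the pressure is lost as soon as the trigger is let go.

Things in the scene. Friction and masses are not known exactly. Their poses are not given: they have to be found in the camera images.
- press: Ratchet glue press fixed on a plywood board 375 x 110 x 18 mm. Origin at table height under the head; x along the steel bar from trigger to fixed jaw, z up. In mm of this frame: board x -95 to 280; head (two black cheeks) x -12 to 55, y -23 to 23, up to z 88; the bar, 12 mm square at z 42 to 54, passes through it and sticks out behind to x -122 at most.
- grip_top (a point): Top centre of the fixed black grip, a post that never moves: x 28 to 44, y -13 to 13, up to z 150 mm of the press frame. The trigger stands on its -x side.
- jaw_face (a point): Middle of the fixed steel jaw's face, at x 245, z 50 mm of the press frame; the jaw is 90 mm wide and reaches from z 18 to 90.
- trigger (a joint): Trigger angle. 0 = at rest, leaning 0.30 rad back; grows as it is squeezed to the press's +x; stop at 0.30 = upright, 10 mm from the grip. A spring returns it. Squeezing drives the bar on by 45 mm per rad (11 to 14.5 mm a full stroke); the bar stays when the trigger returns, but a pad pressed in further relaxes to 3 to 4 mm. Pushing it to +x with shut fingers behind its top takes 2 to 20 N.
- trigger_tip (a point): Middle of the upper end of the trigger, a steel blade 10 mm thick, 20 mm wide (y), 115 mm long, on a cross pin at x 13, z 30 mm of the press frame. This point is at x -21, z 140 at rest and x 13, z 145 when fully squeezed. Above z 95 mm there is free room behind the blade.
- bar: The sliding bar with the steel plate and the pad on it. Steel plate 12 x 50 x 50 mm, 18 mm behind the pad. Origin on its axis, 48 mm above the table, at x 0 to 85 mm of the press frame (starts at 0 to 30); axes as the press. It moves only to +x as the trigger is pumped.
- pad_face (a point): Middle of the front face of the rubber pad (46 x 46 mm, 8 mm thick), which faces the plinth; 52 mm above the table, on the bar's axis. With the pad not pressed in it lies 138 mm ahead of the bar's origin.
- pad (a joint): How far the pad is pressed back towards the steel plate, m: 0 = free (18 mm gap between plate and pad, two steel pins show in it), 0.016 = fully home (2 mm gap). Spring 1.5 N per mm. Half-way is 0.008 (10 mm gap).
- plinth: Loose wooden plinth of two glued halves, one light and one dark, 50 mm (along the press x) x 70 x 60 mm high, 0.15 kg; origin at the centre of its underside, which stands on the board 18 mm above the table; x axis as the press x. It starts 1 to 12 mm short of the fixed jaw and the pad pushes it there; its centre then lies at 220 mm of the press frame's x.
- trophy: Bystander: steel cup on a foot, 125 mm high, 92 mm wide, handles to 131 mm; origin under its centre.
- glue: Bystander: white glue bottle, 52 mm diameter, 120 mm high; origin under its centre.
- offcut: Bystander: light wooden offcut 90 x 40 x 22 mm; origin under its centre.
Mind the look-alikes: they are no part of the job. What is meant by the plinth is not blue, orange or white, and is the smaller of those in its own colour.

How it is judged:
By the outcome, as a careful person would: the job done as asked, in the order asked, and still so for the second after the job is handed in, while the arm keeps its last pose, push and grip.
It also fails if it takes over 51 s, if anything falls off the work surface, if the arm or the gripper's body presses on something with over 40 N, if the wrist force passes 120 N, or if a joint passes its speed limit or range.

## Working session

There is one attempt and no reset: what is moved stays moved. The work goes in short steps, Python scripts to look and compute and a tool call to move; the robot and the scene stay as the last step left them, time stands still between calls to the robot, and variables do not carry over. Pictures are saved under pics/ and viewed, about 8 in all and at most 12, crops included, and the job is handed in when it is done.

Besides the shell and the picture viewer there is one more tool, called after "Request:" in YAML: its name, and indented under it one key for each argument. move_arm: Moves the arm, as the interface text tells. Its arguments: {"type":"object","properties":{"rows":{"type":"array"},"newtons":{"type":"number"}},"required":["rows"]}

```bash
mkdir -p pics
python3 - <<'E'
from plant import readout, snapshot, get_calibration
import cv2,numpy as np
for n in("side","top"):
    cv2.imwrite(f"pics/{n}0.png",cv2.cvtColor(snapshot(n),cv2.COLOR_RGB2BGR))
    c=get_calibration(n);R,t=np.array(c["R"]),np.array(c["t"]);print(n,np.array(c["intrinsics"]).round(1).tolist(),R.round(3).tolist(),t.round(0),(-R.T@t).round(0))
s=readout.observe();print({k:np.round(v,3).tolist() for k,v in s.items()})
E
```

```text
side [[535.9, 0.0, 275.0], [0.0, 535.9, 201.3], [0.0, 0.0, 1.0]] [[-0.872, -0.49, -0.013], [-0.25, 0.467, -0.848], [0.421, -0.736, -0.53]] [ 482.  248. 1382.] [-100. 1138.  949.]
top [[395.0, 0.0, 271.6], [0.0, 395.0, 207.5], [0.0, 0.0, 1.0]] [[-0.009, -1.0, -0.005], [-0.983, 0.01, -0.181], [0.182, 0.003, -0.983]] [ -55.  584. 1166.] [ 362.  -65. 1252.]
{'clock': 0.1, 'qpos': [-1.332, 0.354, 1.634, -0.0, 1.155, -0.002], 'qd': [0.001, 0.001, -0.002, -0.001, -0.001, -0.0], 'joint_torque': [0.002, -60.636, -34.282, 0.0, 0.004, -0.0], 'position': [148.953, -606.567, 230.64], 'orientation': [0.556, 0.437, 0.557, -0.436], 'contact_force': [0.579, 0.653, 0.604], 'ft_torque': [-0.061, 0.037, -0.017], 'grip_width': 1.003}
```

View pics/side0.png

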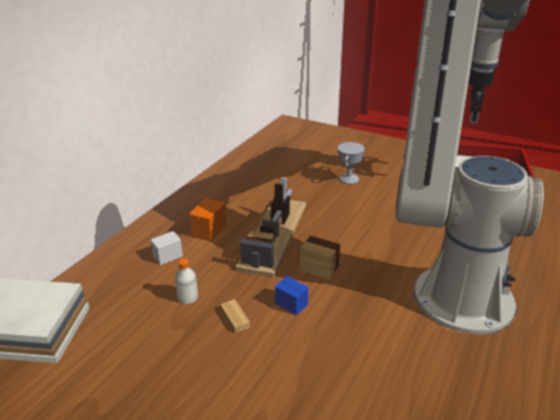

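View pics/top0.png

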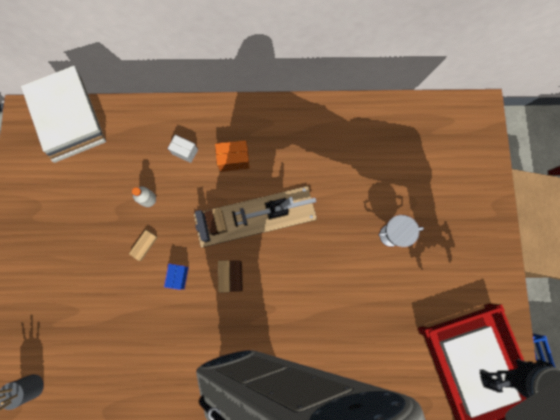

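The side view shows the press at about (270,230) with its jaw towards the camera. The top view shows it from (200,225), the jaw, to (315,200), the bar tail. The plinth sits inside the press; the brown block outside it at (230,275) is a look-alike. Next I'll zoom in on the press.

Run:
```python
import cv2,numpy as np
a=cv2.imread("pics/top0.png")[175:255,185:325]; b=cv2.imread("pics/side0.png")[170:280,225:315]
a=cv2.resize(a,None,fx=5,fy=5,interpolation=cv2.INTER_CUBIC)[:,:]
b=cv2.resize(b,None,fx=5,fy=5,interpolation=cv2.INTER_CUBIC)
cv2.imwrite("pics/topz.png",a);cv2.imwrite("pics/sidez.png",b)
```

```text
(no output)
```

View pics/topz.png

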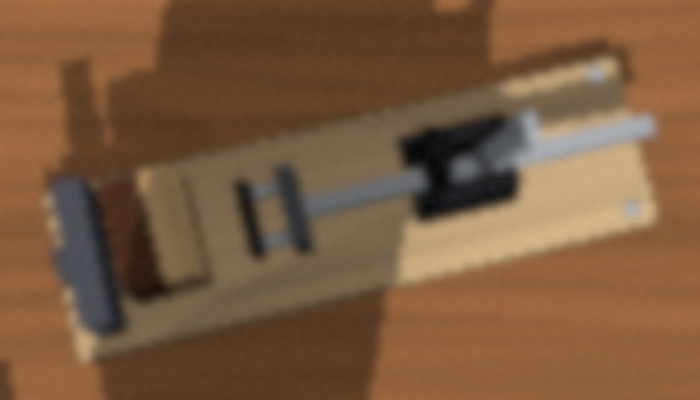

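View pics/sidez.png

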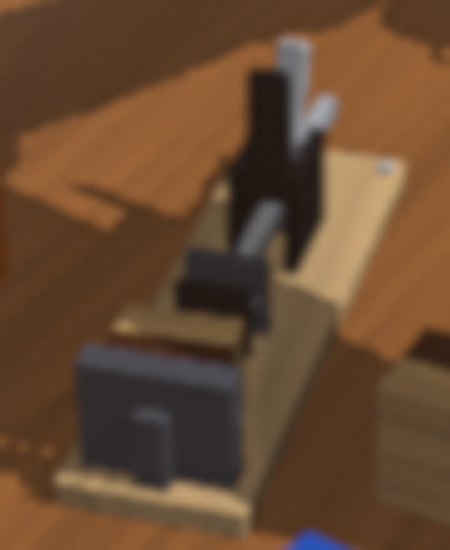

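Top crop: board corners at (612,57), (657,222) and (85,360), trigger tip near (528,125), pad (250,220), plate (292,208), plinth edge next to the jaw. Side crop: trigger top at (295,42), grip top at (265,75). I'll fit the press pose and check it against the tip.

```bash
cat > h.py <<'E'
import numpy as np
from plant import readout, snapshot, get_calibration
C={n:{k:np.array(v) for k,v in get_calibration(n).items()} for n in("top","side")}
def ray(n,uv):
    c=C[n];d=c["R"].T@np.linalg.inv(c["intrinsics"])@np.array([*uv,1.]);return -c["R"].T@c["t"],d
def onz(n,uv,z):
    o,d=ray(n,uv);return o+d*(z-o[2])/d[2]
def tri(uvt,uvs):
    o1,d1=ray("top",uvt);o2,d2=ray("side",uvs)
    a=np.linalg.lstsq(np.c_[d1,-d2],o2-o1,rcond=None)[0];p,q=o1+a[0]*d1,o2+a[1]*d2
    return (p+q)/2,np.linalg.norm(p-q)
def proj(n,X):
    c=C[n];p=c["intrinsics"]@(c["R"]@np.array(X)+c["t"]);return p[:2]/p[2]
T=lambda u,v:(185+(u-2)/5,175+(v-2)/5)
S=lambda u,v:(225+(u-2)/5,170+(v-2)/5)
E
python3 - <<'E'
from h import *
L=np.array([[-95,-55],[-95,55],[280,55]],float)
W=np.array([onz("top",T(*p),18)[:2] for p in [(614,57),(658,224),(85,360)]]);print(W.round(1))
W2=np.array([onz("side",S(*p),18)[:2] for p in [(405,165),(250,505)]]);print("side x-95y+55? , x280 y55",W2.round(1))
lc,wc=L.mean(0),W.mean(0);A=L-lc;B=W-wc
th=np.arctan2((A[:,0]*B[:,1]-A[:,1]*B[:,0]).sum(),(A*B).sum());R=np.array([[np.cos(th),-np.sin(th)],[np.sin(th),np.cos(th)]])
o=wc-R@lc;print("th",th,"o",o,"res",(W-(L@R.T+o)).round(1).tolist())
def P(x,z,y=0): return np.r_[R@[x,y]+o,z]
p,e=tri(T(528,125),S(295,42));print("tip",p,e,"press",R.T@(p[:2]-o),"pred",P(-21,140))
iT=lambda q:((q[0]-185)*5+2,(q[1]-175)*5+2); iS=lambda q:((q[0]-225)*5+2,(q[1]-170)*5+2)
for nm,X in dict(tip=P(-21,140),grip=P(36,150),jawtop=P(245,90),pivot=P(13,30)).items(): print(nm,np.round(iT(proj("top",X))),np.round(iS(proj("side",X))))
for nm,uv,z in [("tail",(655,125),48),("pad top front",(242,182),75),("plate top",(278,170),73),("plinth near",(190,170),78)]:
    q=onz("top",T(*uv),z);print(nm,(R.T@(q[:2]-o)).round(1))
E
```

```text
[[ 658.9 -176.1]
 [ 550.2 -201.1]
 [ 468.   159.3]]
side x-95y+55? , x280 y55 [[ 548.2 -194.3]
 [ 467.1  155.7]]
th 1.7990530143646735 o [583.67963347 -97.73154255] res [[0.1, 1.7], [-1.4, 1.6], [1.2, -3.3]]
tip [ 588.38436176 -115.42699429  139.1983388 ] 3.6514725253019535 press [-18.30105818  -0.57857588] pred [ 588.43150871 -118.18685193  140.        ]
tip [534. 128.] [294.  38.]
grip [438. 147.] [268.  69.]
jawtop [ 96. 248.] [163. 352.]
pivot [474. 175.] [280. 218.]
tail [-103.   -1.]
pad top front [153.1 -21.4]
plate top [130.3 -23.8]
plinth near [181.9 -35.4]
```

The press pose fits: x axis at 1.799 rad, origin about (584, -98), and the triangulated tip lies within 3 mm of its predicted place. The tool's opening axis already lies along press x, so I'll move shut fingers behind the trigger at safe height.

Request:
move_arm:
  rows:
    - {"linear": [2.25, 2.2, 0], "roll": 0, "fingers": 255}
    - {"linear": [2.25, 2.2, 0], "roll": 0, "fingers": 255}
    - {"linear": [2.25, 2.2, 0], "roll": 0, "fingers": 255}
    - {"linear": [2.25, 2.2, 0], "roll": 0, "fingers": 255}
    - {"linear": [2.25, 2.2, 0], "roll": 0, "fingers": 255}
    - {"linear": [2.25, 2.2, 0], "roll": 0, "fingers": 255}
    - {"linear": [2.25, 2.2, 0], "roll": 0, "fingers": 255}
    - {"linear": [2.25, 2.2, 0], "roll": 0, "fingers": 255}
    - {"linear": [2.25, 2.2, 0], "roll": 0, "fingers": 255}
    - {"linear": [2.25, 2.2, 0], "roll": 0, "fingers": 255}
    - {"linear": [2.25, 2.2, 0], "roll": 0, "fingers": 255}
    - {"linear": [2.25, 2.2, 0], "roll": 0, "fingers": 255}
    - {"linear": [2.25, 2.2, 0], "roll": 0, "fingers": 255}
    - {"linear": [2.25, 2.2, 0], "roll": 0, "fingers": 255}
    - {"linear": [2.25, 2.2, 0], "roll": 0, "fingers": 255}
    - {"linear": [2.25, 2.2, 0], "roll": 0, "fingers": 255}
    - {"linear": [2.25, 2.2, 0], "roll": 0, "fingers": 255}
    - {"linear": [2.25, 2.2, 0], "roll": 0, "fingers": 255}
    - {"linear": [2.25, 2.2, 0], "roll": 0, "fingers": 255}
    - {"linear": [2.25, 2.2, 0], "roll": 0, "fingers": 255}
  newtons: 40

```text
clock: 1.77
position: [599.8, -165.6, 230.9]
orientation: [0.556, 0.436, 0.557, -0.436]
contact_force: [0.1, -1.8, 1.0]
grip_width: 0.001
```

Request:
move_arm:
  rows:
    - {"linear": [0, 0, -2.3], "roll": 0, "fingers": 255}
    - {"linear": [0, 0, -2.3], "roll": 0, "fingers": 255}
    - {"linear": [0, 0, -2.3], "roll": 0, "fingers": 255}
    - {"linear": [0, 0, -2.3], "roll": 0, "fingers": 255}
    - {"linear": [0, 0, -2.1], "roll": 0, "fingers": 255}
    - {"linear": [-0.23, 0.97, 0], "roll": 0, "fingers": 255}
    - {"linear": [-0.23, 0.97, 0], "roll": 0, "fingers": 255}
    - {"linear": [0, 0, 0], "roll": 0, "fingers": 255}

```text
clock: 2.43
position: [594.2, -145.7, 119.0]
orientation: [0.556, 0.436, 0.557, -0.436]
contact_force: [-0.7, -0.2, 0.6]
grip_width: -0.001
```

```bash
cat >> h.py <<'E'
import cv2
th=1.799;o=np.array([583.7,-97.7]);R=np.array([[np.cos(th),-np.sin(th)],[np.sin(th),np.cos(th)]])
def P(x,z,y=0): return np.r_[R@[x,y]+o,z]
def topress(p): return R.T@(np.array(p)[:2]-o)
def look(tag):
    im={n:cv2.cvtColor(snapshot(n),cv2.COLOR_RGB2BGR) for n in("top","side")}
    for n in im: cv2.imwrite(f"pics/{n}_{tag}.png",im[n])
    a=cv2.resize(im["top"][175:255,185:295],None,fx=4,fy=4,interpolation=cv2.INTER_CUBIC)
    b=cv2.resize(im["side"][150:280,225:315],None,fx=4,fy=4,interpolation=cv2.INTER_CUBIC)
    c=np.zeros((520,800,3),np.uint8);c[:320,:440]=a;c[:,440:]=b;cv2.imwrite(f"pics/z_{tag}.png",c)
def st():
    s=readout.observe();f=np.array(s["contact_force"]);print("t",s["clock"],"press",topress(s["position"]).round(1),"z",s["position"][2],"Fx",(R.T@f[:2]).round(1),"F",f.round(1))
E
python3 -c "
from h import *
st();look('a')"
```

```text
t 2.4333 press [-49.1   0.7] z 119.043878216033 Fx [0.  0.8] F [-0.7 -0.2  0.6]
```

View pics/z_a.png

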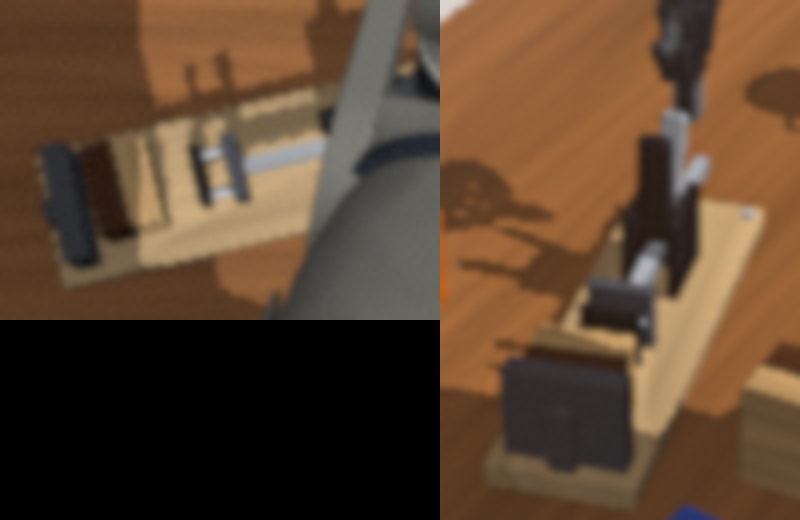

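The fingers stand directly behind the blade, and the top view shows pad, plate and plinth clearly. First partial squeeze, to find contact and force.

Request:
move_arm:
  rows:
    - {"linear": [-0.14, 0.58, 0], "roll": 0, "fingers": 255}
    - {"linear": [-0.14, 0.58, 0], "roll": 0, "fingers": 255}
    - {"linear": [-0.14, 0.58, 0], "roll": 0, "fingers": 255}
    - {"linear": [-0.14, 0.58, 0], "roll": 0, "fingers": 255}
    - {"linear": [-0.14, 0.58, 0], "roll": 0, "fingers": 255}
    - {"linear": [0, 0, 0], "roll": 0, "fingers": 255}

```text
clock: 3.03
position: [588.2, -118.2, 119.3]
orientation: [0.557, 0.436, 0.556, -0.436]
contact_force: [1.6, -3.9, 2.9]
grip_width: -0.001
```

```bash
python3 -c "
from h import *
st();look('b')"
```

```text
t 3.0333 press [-21.    0.3] z 119.28636249290571 Fx [-4.1 -0.6] F [ 1.6 -3.9  2.9]
```

Request:
move_arm:
  rows:
    - {"linear": [-0.11, 0.49, 0], "roll": 0, "fingers": 255}
    - {"linear": [-0.11, 0.49, 0], "roll": 0, "fingers": 255}
    - {"linear": [0, 0, 0], "roll": 0, "fingers": 255}

```text
clock: 3.38
position: [585.6, -108.7, 118.6]
orientation: [0.557, 0.436, 0.556, -0.436]
contact_force: [1.7, -3.9, 2.8]
grip_width: 0.0
```

```bash
cat >> h.py <<'E'
def prof(f):
    """brightness along press x at z 74 near pad/plate/plinth top edges"""
    im=cv2.cvtColor(cv2.imread(f),cv2.COLOR_BGR2GRAY).astype(np.float32)
    xs=np.arange(120,250,2.)
    ys=np.linspace(-16,16,9)
    uv=np.array([[proj("top",P(x,75,y)) for y in ys] for x in xs],np.float32)
    return xs,cv2.remap(im,uv[...,0],uv[...,1],cv2.INTER_LINEAR).mean(1)
E
python3 -c "
from h import *
st();look('c')
for f in 'abc':
  x,p=prof(f'pics/top_{f}.png');print(f,' '.join(f'{int(a)}:{int(b)}' for a,b in zip(x,p)))"
```

```text
t 3.3833 press [-11.2   0.6] z 118.6295881073842 Fx [-4.2 -0.7] F [ 1.7 -3.9  2.8]
a 120:101 122:86 124:78 126:78 128:84 130:95 132:113 134:133 136:150 138:158 140:160 142:156 144:144 146:125 148:99 150:72 152:53 154:54 156:75 158:106 160:134 162:154 164:164 166:168 168:169 170:169 172:169 174:165 176:158 178:145 180:127 182:110 184:99 186:104 188:121 190:140 192:151 194:152 196:147 198:138 200:128 202:118 204:111 206:107 208:101 210:93 212:79 214:62 216:46 218:36 220:32 222:31 224:30 226:29 228:30 230:30 232:31 234:33 236:35 238:35 240:34 242:32 244:32 246:34 248:38
b 120:152 122:144 124:130 126:110 128:91 130:79 132:77 134:80 136:88 138:104 140:124 142:143 144:154 146:158 148:155 150:145 152:128 154:104 156:77 158:55 160:49 162:62 164:90 166:121 168:146 170:161 172:166 174:165 176:159 178:146 180:128 182:110 184:100 186:104 188:122 190:141 192:153 194:157 196:158 198:159 200:162 202:165 204:164 206:157 208:143 210:123 212:97 214:72 216:49 218:37 220:32 222:31 224:30 226:30 228:30 230:31 232:31 234:33 236:35 238:35 240:33 242:32 244:31 246:34 248:39
c 120:152 122:152 124:148 126:139 128:125 130:106 132:88 134:79 136:78 138:81 140:89 142:106 144:126 146:145 148:156 150:160 152:157 154:148 156:130 158:105 160:77 162:55 164:48 166:62 168:90 170:121 172:145 174:157 176:157 178:146 180:128 182:110 184:100 186:104 188:122 190:141 192:153 194:157 196:158 198:159 200:163 202:165 204:165 206:160 208:146 210:125 212:98 214:72 216:49 218:37 220:32 222:31 224:31 226:31 228:30 230:30 232:30 234:33 236:35 238:35 240:34 242:32 244:32 246:35 248:39
```

Partial strokes advanced the bar by 7 mm and then 4 mm at about 4 N, roughly 0.42 mm of bar per mm of tool. The pad face is now at about 168, and the plinth's back face at about 187 (8 mm short of the jaw). I need about 35 mm more bar. I'll finish this stroke, return, and squeeze again.

Request:
move_arm:
  rows:
    - {"linear": [-0.1, 0.4, 0], "roll": 0, "fingers": 255}
    - {"linear": [0, 0, 0], "roll": 0, "fingers": 255}
    - {"linear": [0.28, -1.2, 0], "roll": 0, "fingers": 255}
    - {"linear": [0.28, -1.2, 0], "roll": 0, "fingers": 255}
    - {"linear": [0.28, -1.2, 0], "roll": 0, "fingers": 255}
    - {"linear": [0.07, -0.3, 0], "roll": 0, "fingers": 255}
    - {"linear": [0, 0, 0], "roll": 0, "fingers": 255}
    - {"linear": [0, 0, 0], "roll": 0, "fingers": 255}

```text
clock: 4.15
position: [593.0, -144.1, 117.9]
orientation: [0.556, 0.437, 0.557, -0.437]
contact_force: [-0.3, 0.1, 0.5]
grip_width: -0.001
```

```bash
cat >> h.py <<'E'
def meas(tag):
    look(tag);st();x,p=prof(f"pics/top_{tag}.png")
    print(' '.join(f'{int(a)}:{int(b)}' for a,b in zip(x,p)))
E
python3 -c "
from h import *
meas('d')"
```

```text
t 4.25 press [-46.7   1.3] z 118.06509780772983 Fx [ 0.5 -0.6] F [0.5 0.6 0. ]
120:154 122:153 124:150 126:144 128:134 130:117 132:98 134:84 136:77 138:77 140:82 142:92 144:110 146:130 148:148 150:157 152:160 154:155 156:143 158:124 160:97 162:70 164:50 166:50 168:69 170:99 172:127 174:147 176:152 178:144 180:127 182:110 184:100 186:104 188:121 190:140 192:152 194:153 196:149 198:140 200:129 202:119 204:111 206:107 208:101 210:93 212:79 214:62 216:46 218:36 220:32 222:31 224:31 226:30 228:30 230:30 232:31 234:32 236:34 238:35 240:35 242:33 244:32 246:34 248:38
```

Request:
move_arm:
  rows:
    - {"linear": [-0.14, 0.58, 0], "roll": 0, "fingers": 255}
    - {"linear": [-0.14, 0.58, 0], "roll": 0, "fingers": 255}
    - {"linear": [-0.14, 0.58, 0], "roll": 0, "fingers": 255}
    - {"linear": [-0.14, 0.58, 0], "roll": 0, "fingers": 255}
    - {"linear": [-0.14, 0.58, 0], "roll": 0, "fingers": 255}
    - {"linear": [-0.14, 0.58, 0], "roll": 0, "fingers": 255}
    - {"linear": [-0.11, 0.45, 0], "roll": 0, "fingers": 255}
    - {"linear": [0, 0, 0], "roll": 0, "fingers": 255}
    - {"linear": [0, 0, 0], "roll": 0, "fingers": 255}

```text
clock: 5.0
position: [584.3, -104.1, 118.7]
orientation: [0.557, 0.436, 0.556, -0.436]
contact_force: [2.3, -3.8, 2.0]
grip_width: 0.002
```

```bash
python3 -c "
from h import *
meas('e')"
```

```text
t 5.1 press [-6.6  1.1] z 118.4627857478181 Fx [-3.5 -0.6] F [ 1.4 -3.3  2. ]
120:140 122:145 124:148 126:151 128:152 130:152 132:152 134:152 136:150 138:146 140:137 142:124 144:105 146:86 148:76 150:75 152:78 154:83 156:95 158:113 160:134 162:151 164:159 166:160 168:152 170:137 172:113 174:85 176:58 178:42 180:36 182:44 184:62 186:89 188:117 190:140 192:153 194:157 196:158 198:160 200:163 202:167 204:169 206:167 208:159 210:142 212:115 214:85 216:57 218:40 220:32 222:31 224:31 226:30 228:30 230:31 232:31 234:33 236:35 238:35 240:34 242:33 244:32 246:35 248:39
```

The second stroke moved the bar about 12.5 mm, so the pad is now at the plinth. I'll return and squeeze again, stopping a bit early to measure.

Request:
move_arm:
  rows:
    - {"linear": [0.28, -1.2, 0], "roll": 0, "fingers": 255}
    - {"linear": [0.28, -1.2, 0], "roll": 0, "fingers": 255}
    - {"linear": [0.28, -1.2, 0], "roll": 0, "fingers": 255}
    - {"linear": [0.09, -0.4, 0], "roll": 0, "fingers": 255}
    - {"linear": [0, 0, 0], "roll": 0, "fingers": 255}
    - {"linear": [0, 0, 0], "roll": 0, "fingers": 255}
    - {"linear": [-0.14, 0.58, 0], "roll": 0, "fingers": 255}
    - {"linear": [-0.14, 0.58, 0], "roll": 0, "fingers": 255}
    - {"linear": [-0.12, 0.5, 0], "roll": 0, "fingers": 255}
    - {"linear": [-0.12, 0.5, 0], "roll": 0, "fingers": 255}
    - {"linear": [-0.12, 0.5, 0], "roll": 0, "fingers": 255}
    - {"linear": [-0.1, 0.4, 0], "roll": 0, "fingers": 255}
    - {"linear": [-0.05, 0.2, 0], "roll": 0, "fingers": 255}
    - {"linear": [0, 0, 0], "roll": 0, "fingers": 255}
    - {"linear": [0, 0, 0], "roll": 0, "fingers": 255}

```text
clock: 6.35
position: [585.8, -111.6, 118.8]
orientation: [0.557, 0.436, 0.556, -0.436]
contact_force: [1.9, -4.4, 2.5]
grip_width: -0.001
```

```bash
python3 -c "
from h import *
meas('f')"
```

```text
t 6.45 press [-14.2   1.3] z 118.51134060831423 Fx [-4.2 -1.2] F [ 2.1 -3.8  3.3]
120:155 122:154 124:154 126:153 128:152 130:152 132:152 134:153 136:153 138:152 140:152 142:152 144:151 146:148 148:143 150:134 152:121 154:103 156:86 158:75 160:74 162:77 164:82 166:93 168:110 170:130 172:146 174:154 176:155 178:147 180:131 182:106 184:79 186:54 188:41 190:46 192:66 194:97 196:126 198:146 200:155 202:155 204:152 206:146 208:137 210:127 212:118 214:110 216:100 218:88 220:72 222:54 224:41 226:34 228:32 230:31 232:31 234:30 236:30 238:30 240:30 242:30 244:31 246:34 248:39
```

View pics/z_f.png

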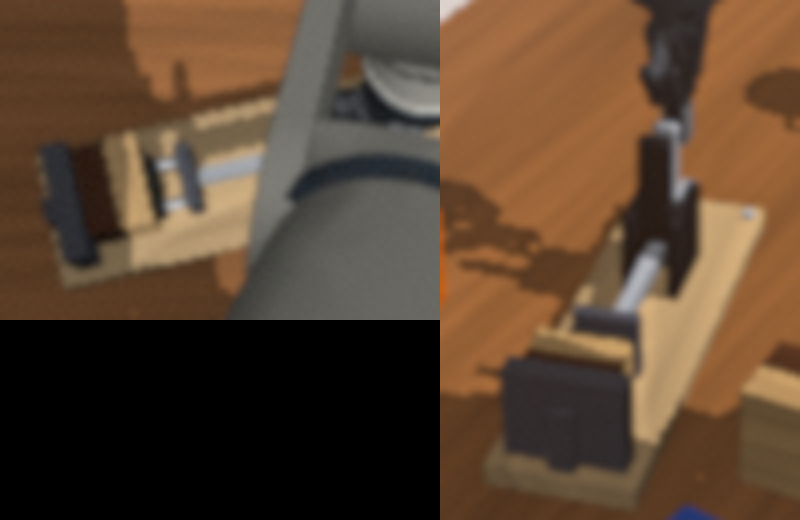

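The plinth has moved about 7 mm and is nearly at the jaw. The plate-to-pad spacing is still free (~28.5 mm between centres) at 4 N. I'll finish this stroke and measure.

Request:
move_arm:
  rows:
    - {"linear": [-0.1, 0.4, 0], "roll": 0, "fingers": 255}
    - {"linear": [-0.08, 0.35, 0], "roll": 0, "fingers": 255}
    - {"linear": [0, 0, 0], "roll": 0, "fingers": 255}
    - {"linear": [0, 0, 0], "roll": 0, "fingers": 255}

```text
clock: 6.78
position: [583.7, -104.5, 118.4]
orientation: [0.557, 0.436, 0.556, -0.436]
contact_force: [3.8, -4.1, 3.3]
grip_width: 0.004
```

```bash
cat >> h.py <<'E'
def ctr(tag):
    from scipy.interpolate import CubicSpline
    x,p=prof(f"pics/top_{tag}.png");s=CubicSpline(x,p);X=np.arange(120,245,.1);Y=s(X)
    from scipy.signal import find_peaks
    k=find_peaks(-Y,prominence=15)[0];k2=find_peaks(Y,prominence=15)[0]
    d=X[190:][np.argmin(np.gradient(Y)[800:1150])+610] if 0 else X[800+np.argmin(np.gradient(Y)[800:1100])]
    print(tag,"minima",X[k].round(1),"maxima",X[k2].round(1),"glue line",round(d,1))
E
python3 -c "
from h import *
look('g');st()
for t in 'abcdefg': ctr(t)"
```

```text
t 6.8833 press [-6.8  1.5] z 118.39251553020259 Fx [-4.7 -1.1] F [ 2.1 -4.3  3.2]
a minima [125.  152.9 184.5] maxima [139.6 169.1 193.4] glue line 213.6
b minima [131.7 159.6 184.5] maxima [146.2 172.6 202.7] glue line 211.9
c minima [135.6 163.7 184.5] maxima [150.2 175.  203.1] glue line 211.8
d minima [136.9 165.  184.4] maxima [151.8 175.8 193.3] glue line 213.4
e minima [149.2 179.8] maxima [165.2 204.3] glue line 213.7
f minima [159.2 188.4] maxima [175.1 201. ] glue line 220.4
g minima [162.1 189.5] maxima [176.8 202.6] glue line 221.5
```

Between f and g the plate moved 2.9 mm and the pad only 1.1 mm. So the plinth is tight and the pad is pressed about 2 mm, leaving about 6 mm to go. I'll return and squeeze part of the way.

Request:
move_arm:
  rows:
    - {"linear": [0.28, -1.2, 0], "roll": 0, "fingers": 255}
    - {"linear": [0.28, -1.2, 0], "roll": 0, "fingers": 255}
    - {"linear": [0.28, -1.2, 0], "roll": 0, "fingers": 255}
    - {"linear": [0.09, -0.4, 0], "roll": 0, "fingers": 255}
    - {"linear": [0, 0, 0], "roll": 0, "fingers": 255}
    - {"linear": [0, 0, 0], "roll": 0, "fingers": 255}

```text
clock: 7.38
position: [592.4, -144.7, 117.9]
orientation: [0.556, 0.437, 0.557, -0.437]
contact_force: [-0.8, 0.7, -0.3]
grip_width: 0.003
```

```bash
python3 -c "
from h import *
look('h');st();ctr('h')"
```

```text
t 7.4833 press [-47.2   2. ] z 118.04351721693546 Fx [-0.1 -1.2] F [1.2 0.2 0.4]
h minima [162.1 189.6] maxima [176.8 199.6] glue line 221.5
```

Request:
move_arm:
  rows:
    - {"linear": [-0.11, 0.48, 0], "roll": 0, "fingers": 255}
    - {"linear": [-0.11, 0.48, 0], "roll": 0, "fingers": 255}
    - {"linear": [-0.11, 0.48, 0], "roll": 0, "fingers": 255}
    - {"linear": [-0.11, 0.48, 0], "roll": 0, "fingers": 255}
    - {"linear": [0, 0, 0], "roll": 0, "fingers": 255}
    - {"linear": [0, 0, 0], "roll": 0, "fingers": 255}

```text
clock: 7.98
position: [589.3, -125.5, 119.4]
orientation: [0.558, 0.436, 0.556, -0.436]
contact_force: [1.5, -7.8, 4.5]
grip_width: 0.001
```

```bash
python3 -c "
from h import *
look('i');st();ctr('i')"
```

```text
t 8.0833 press [-28.5   0.8] z 119.3857179433979 Fx [-6.4  0.9] F [ 0.6 -6.5  4.1]
i minima [165.2 189.4] maxima [178.7 200.9] glue line 221.5
```

Pressed about 4–5 mm now at ~6.5 N, with pad and plinth stationary. About 3.5 mm more bar is needed, roughly 8.5 mm of tool travel.

Request:
move_arm:
  rows:
    - {"linear": [-0.07, 0.3, 0], "roll": 0, "fingers": 255}
    - {"linear": [-0.07, 0.3, 0], "roll": 0, "fingers": 255}
    - {"linear": [-0.05, 0.2, 0], "roll": 0, "fingers": 255}
    - {"linear": [0, 0, 0], "roll": 0, "fingers": 255}
    - {"linear": [0, 0, 0], "roll": 0, "fingers": 255}

```text
clock: 8.5
position: [588.0, -118.1, 119.9]
orientation: [0.558, 0.436, 0.555, -0.436]
contact_force: [0.9, -9.0, 8.3]
grip_width: -0.0
```

```bash
python3 -c "
from h import *
look('j');st();ctr('j')
x,p=prof('pics/top_j.png');print(' '.join(f'{int(a)}:{int(b)}' for a,b in zip(x,p) if 150<a<230))
im=[cv2.resize(cv2.imread(f'pics/top_{t}.png')[195:240,195:255],None,fx=12,fy=6,interpolation=cv2.INTER_CUBIC) for t in 'hj']
cv2.imwrite('pics/gap.png',np.vstack(im))"
```

```text
t 8.6 press [-20.9   0.4] z 119.87194386973758 Fx [-9.   2.3] F [-0.2 -9.2  7.3]
j minima [167.4 189.5] maxima [179.7 201.9] glue line 221.3
152:152 154:150 156:146 158:137 160:122 162:103 164:84 166:74 168:73 170:76 172:82 174:91 176:106 178:119 180:124 182:114 184:91 186:65 188:45 190:41 192:54 194:82 196:112 198:137 200:151 202:154 204:151 206:144 208:136 210:126 212:117 214:110 216:103 218:95 220:81 222:63 224:47 226:36 228:32
```

View pics/gap.png

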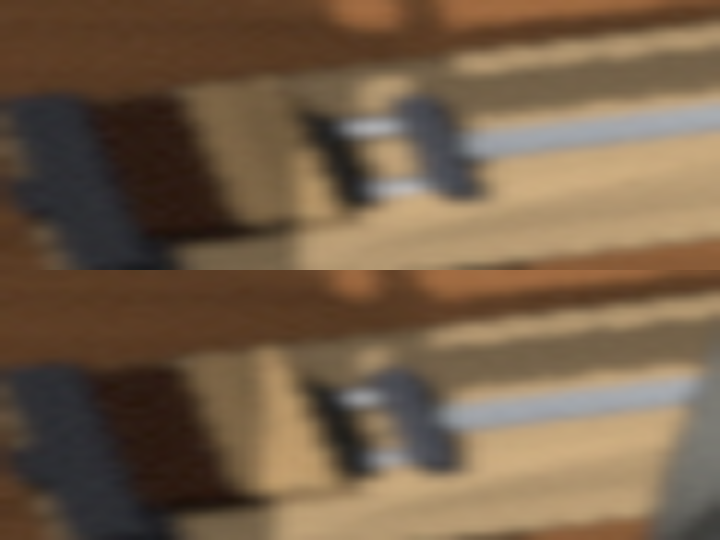

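Row 1 is before this squeeze and row 2 is now. The plate–pad gap has roughly halved and the plinth is hard against the jaw. The minima are blur-biased as the gap narrows, so I'll use the plate's rear edge and the pad's front edge instead.

Run:
```python
from h import *
from scipy.interpolate import CubicSpline
# rear edge of plate: half level between bar/board brightness (~152) and plate (~75); per-image levels
for t in 'abcdefghij':
    x,p=prof(f"pics/top_{t}.png");X=np.arange(120,245,.05);Y=CubicSpline(x,p)(X)
    m=np.argmin(np.where(X<172,Y,999)*1.0) if 0 else None
    a,b=(120,172) if t not in 'abcd' else (120,145)
    i=np.argmin(np.where((X>a)&(X<b),Y,999))
    h=112
    j=i-np.argmax(Y[i::-1]>h) if (Y[:i]>h).any() else -1
    k=i+np.argmax(Y[i:]>h); l=k+np.argmax(Y[k+20:]<h)+20
    print(t,"rear",X[j].round(2) if j>0 else None,"front",X[k].round(2),"pad back",X[l].round(2),"gap",(X[l]-X[k]).round(2))
```

```text
a rear None front 131.9 pad back 147.1 gap 15.2
b rear 125.8 front 138.8 pad back 153.45 gap 14.65
c rear 129.4 front 142.55 pad back 157.55 gap 15.0
d rear 130.6 front 144.2 pad back 159.0 gap 14.8
e rear 143.3 front 157.85 pad back 172.1 gap 14.25
f rear 153.1 front 168.2 pad back 181.65 gap 13.45
g rear 155.9 front 170.55 pad back 182.7 gap 12.15
h rear 155.9 front 170.6 pad back 182.7 gap 12.1
i rear 159.15 front 174.2 pad back 182.6 gap 8.4
j rear 161.1 front 176.8 pad back 182.25 gap 5.45
```

Plate rear to pad back was 28.4 mm free and is 21.15 mm now, so the pad is pressed about 7.3 mm. The push rose by 4.9 N against the free stroke at the same angle, which means about 8 mm. I'll nudge slightly, hold and verify.

Request:
move_arm:
  rows:
    - {"linear": [-0.02, 0.1, 0], "roll": 0, "fingers": 255}
    - {"linear": [0, 0, 0], "roll": 0, "fingers": 255}
    - {"linear": [0, 0, 0], "roll": 0, "fingers": 255}
    - {"linear": [0, 0, 0], "roll": 0, "fingers": 255}
    - {"linear": [0, 0, 0], "roll": 0, "fingers": 255}
    - {"linear": [0, 0, 0], "roll": 0, "fingers": 255}

```text
clock: 9.1
position: [587.9, -117.3, 119.9]
orientation: [0.558, 0.436, 0.555, -0.436]
contact_force: [0.5, -9.9, 6.6]
grip_width: -0.003
```

Run:
```python
from h import *
from scipy.interpolate import CubicSpline
look('k');st();ctr('k')
x,p=prof("pics/top_k.png");X=np.arange(150,190,.05);Y=CubicSpline(x,p)(X)
z=X[:-1][np.diff((Y>112).astype(int))!=0];print(z.round(2),"pressed",28.4-(z[-1]-z[0]))
```

```text
t 9.2 press [-20.    0.4] z 119.88169401976391 Fx [-9.6  1.4] F [ 0.8 -9.7  7.3]
k minima [167.9 189.5] maxima [179.9 201.9] glue line 221.4
[161.6  177.2  182.05] pressed 7.949999999995349
```

View pics/z_k.png

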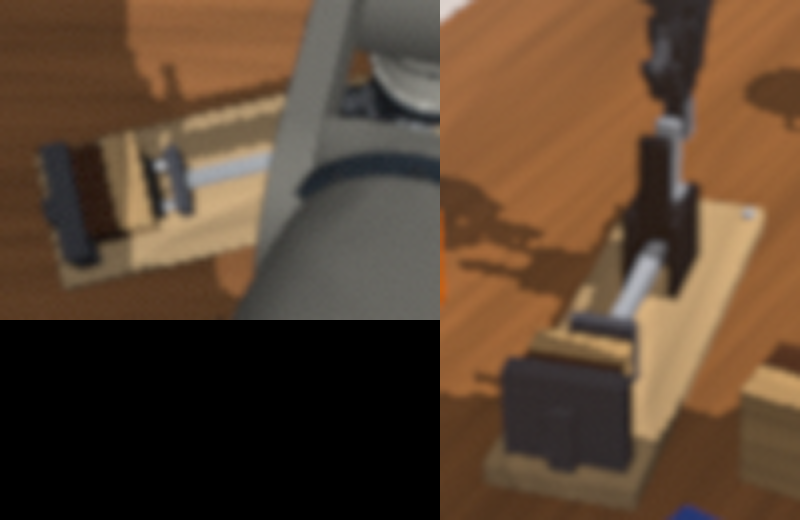

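The plinth is tight at the jaw in both views, the pad is pressed about 8 mm, and the fingers are holding the trigger squeezed. Handing in.

```bash
python3 -c "
from plant import robot
print(robot.sign_off())"
```

```text
the job is handed in; nothing more can be done
None
```

I pumped the trigger three full strokes with shut fingers behind its top. A fourth, partial squeeze is still being held, and I handed the job in like that at about 9.2 s of the 51 s allowed.

- **Plinth:** it is against the fixed jaw. Its glue line stayed within 0.2 mm (221.3 to 221.5 mm of press x) over the last squeeze.
- **Pad:** the last picture puts it about 8 mm in, half its travel. My two estimates disagreed a little just before the final 1 mm nudge: 7.3 mm from the picture and about 8 mm from the push force. I put the uncertainty at about 1 mm.
- **Forces:** the push on the trigger was never more than about 10 N in any reading.
- **Other objects:** I touched only the trigger. I did not take a separate last look at the cup, glue bottle and offcut; the arm only passed above the table, well away from them.

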